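# Set the length stop one hole longer and bring the packer up to it

### The job

On the cut-off jig, press the sprung button down and draw the stop tube out of the fence to the next hole, one hole longer than it is now, so that the button pops up there. Then push the wood packer flat along the fence until its end rests against the stop, coming up to it gently, ready for sawing. Leave the other things on the bench alone.

Things in the scene. Friction and masses are not known exactly. Their poses are not given: they have to be found in the camera images.
- jig: Cut-off jig fixed to the bench: plywood board with a square tube as fence. Origin on the bench; board top z = 18 mm, spanning x -90..80, y -155..155 mm. z up, y along the fence, x from the open front (robot's side) to the fence. A 34 mm square stop tube slides inside the fence and draws out of its -y end (to the right).
- fence_front (a point): A point on the fence's flat front face, on the board's top, in the middle of the fence's length; axes as the jig's. The fence is a 40 x 40 mm aluminium tube 200 mm long: here x = 0 is its front face, it reaches 40 mm back, 40 mm up and y -100..100 mm.
- next_hole (a point): Centre of the next hole, level with the fence's top; axes as the jig's. Four 14 mm holes run along the middle of the fence's top, 25 mm apart, joined by an 8 mm slot: at y = 50, 25 (the button starts here), 0 (this one) and -25 mm from this point.
- stop_tube (a joint): How far the stop tube is drawn out, m: 0 at the start, growing along the jig's -y. Holes at -0.025, 0 (start), 0.025 (the next hole, one longer) and 0.050, each with 1 mm of play either way. It slides against 1.5 to 2.5 N of friction when the button is down.
- stop_button (a joint): How far the button is pressed, m: 0 up in a hole, 0.007 hard down. Spring: 2 N to start, 4.5 N at the bottom. Under 0.004 its collar locks the tube; from 0.0045 the tube is free. With the tube 2 mm or more off its hole the collar is trapped under the wall at about 0.004 when let go, and pops up by itself on coming under a hole.
- button_top (a point): Centre of the top of the button's round black cap (22 mm wide, 6 mm thick), 14.5 mm above the fence's top when up, 10.5 mm when trapped between holes, 7.5 mm hard down. The button is carried by the stop tube and travels along the slot with it; dragging the cap while pressing moves the tube. Axes as the jig's.
- stop_face (a point): Centre of the stop's rubber pad (38 x 26 x 4 mm), 18 mm above the board, facing the jig's +y, on a 10 mm plate fixed to the end of the stop tube across the packer's path. The plate reaches 27 mm to the front (-x) of this point and 22 mm above it. Moves with the tube; pushing it along -y also draws the tube out. Axes as the jig's.
- packer_centre (a point): Centre of the loose wood packing block, 45 x 95 x 32 mm (its own x, y, z), about 0.11 kg, lying flat on the jig's board in front of the fence, its long side roughly along it. Resting against fence and stop, its centre is 22.5 mm in front of the fence's face and 47.5 mm on the +y side of the stop face.
- calliper: Bystander: steel calliper 67 x 230 x 7 mm lying flat to the right of the jig; origin at its centre on the bench.
- oil_bottle: Bystander: small white oil bottle with spout, 46 mm across, 131 mm tall, standing behind the jig; origin under its centre.
- tape_roll: Bystander: roll of black tape, 66 mm across, 19 mm high, lying flat behind the jig; origin under its centre.

How it is judged:
By the outcome, as a careful person would: the job done as asked, in the order asked, and still so for the second after the job is handed in, with the robot touching nothing.
It also fails if it takes over 64 s, if anything falls off the work surface, if the arm or the gripper's body presses on something with over 40 N, if the wrist force passes 120 N, or if a joint passes its speed limit or range.

### The arm

A 6-joint arm with a two-finger parallel gripper is mounted at the origin on a cart in front of the work surface, level with it; the furniture and walls round the work are solid. World frame = base frame: x ahead of the robot, y to its left, z up, the work surface at z = 0. Lengths are in m, angles in rad, forces in N, time in s.
With the tool pointing down it reaches from about 0.35 to 0.875 m from the base axis. Payload 4.2 kg.
Tool frame: the origin (TCP) lies midway between the tips of the shut fingers; the grasp point (between the pads) lies behind it (bot.grasp_offset is the z of the grasp point in the tool frame, in m); z points along the fingers, y is the line along which they close (so a half turn about z gives the same grasp; the last joint's range is limited). The gripper opens to 87 mm and grips with 3 to 60 N. Pads are 19 mm wide; open, the fingers measure 117 mm over their backs; the gripper's body (75 mm by 190 mm) begins 51 mm behind the grasp point.
Start: joints at [-1.051, 0.385, 0.008, 0, -1.194, -0.259], TCP at [0.161, -0.604, 0.223] pointing down, gripper open.
Joint ranges: [-3.14, 3.14], [-1.21, 2.06], [-1.07, 1.41], [-3.16, 2.05], [-2.99, -0.16], [-3.1, 3.1]. Speed limits (rad/s): [2.79, 2.79, 3.14, 3.14, 3.14, 3.14].

### API

Orientations are given as a unit quaternion [x, y, z, w].
In Python, from station import bot gives the robot as it stands.
- The arm moves only by the tool move_arm, never from a script. Its argument "steps" is a list of rows, each a list of 5 numbers: the closure in counts, from 0 (fully open) to 255 (shut), then the shift along the tool's x, y, z in cm, then the turn about the tool's z in rad. In form: [[hand, tx, ty, tz, yaw], ...]. A call has exactly 5 rows; each row is the pose to reach, as a shift and turn from the pose commanded when the call began, along the tool's axes at that moment; what a row does not reach only later rows make up. A row lasts 1/12 s, in which the tool goes at most 41.7 mm and 7.16 degrees, less where a joint would pass 70% of its speed; a pose out of reach is approached as far as the arm can. A call with a gripper value outside its range is refused whole. The fingers move at their own pace and stop on an object; "newtons" is the grip in N (left out, the last holds). Time passes only in rows, so rows that repeat a pose let the fingers close, or fill a call up. It gives the time, the measured TCP pose, the force, the opening and the grip force at its end, in the units of the state.
- bot.observe(): the state, without advancing time (a new reading comes with each control period).
- bot.get_image(name): name is "scene" or "top" or "wrist"; returns the picture (420x560x3 uint8, blue, green, red); there is no depth.
- bot.get_calibration(name): a dict with "fov_y" (degrees; the focal length in pixels is half the picture's height over the tangent of half this angle, whatever the lens; pixels are square), "cx", "cy" (the principal point, pixels), "k1" (the pictures are not rectified: a ray, as slopes to the right and down, at radius r is drawn at 1 + k1 r^2 times it, then the intrinsics apply), "eye" and "orientation" of the camera in the world; the wrist camera has in their place "mount" (4x4, takes a point from camera to tool coordinates, whose origin is the TCP and whose axes are the flange's). Camera axes: x right, y down, z forward; pixel columns grow to the right and rows downward; lengths in m; the calibration is good to about 2 mm. A picture is of the moment at which its call begins: read the wrist's pose just before it. get_calibration takes no time and is no camera call.
- bot.close_job(): hands the job in; it is judged then, once.
The state is a dict: "time": time; "joint_positions": joint angles; "joint_vel": joint speeds; "tau": joint torques, N m; "position": TCP position; "orientation": TCP orientation; "contact_force": force on the tool from outside, world axes, zero at the start; "ft_torque": the same for the moment, N m; "width": finger opening in m; "grip_force": force on a finger pad.
Only numpy, scipy, OpenCV 4.12 (cv2) and the standard library are available. Lean on these libraries where they do the work, as an engineer would, in place of code of your own. Each camera call takes 0.05 s, during which the arm holds its last target. There are 200 camera calls.

## Working session

There is one attempt and no reset: what is moved stays moved. The work goes in short steps, Python scripts to look and compute and a tool call to move; the robot and the scene stay as the last step left them, time stands still between calls to the robot, and variables do not carry over. Pictures are saved under pics/ and viewed, at most 10 in all, crops included, and the job is handed in when it is done.

Besides the shell and the picture viewer there is one more tool, called after "Request:" by a JSON object that holds its "name" and its "arguments". move_arm: Moves the arm, as the interface text tells. Its arguments: {"type":"object","properties":{"steps":{"type":"array"},"newtons":{"type":"number"}},"required":["steps"]}

```bash
ls; mkdir -p pics; cat > h.py <<'E'
import numpy as np, cv2
from station import bot
from scipy.spatial.transform import Rotation as R
def cam(n,s=None):
    c=bot.get_calibration(n)
    if 'mount' in c:
        s=s or bot.observe(); T=np.eye(4);T[:3,:3]=R.from_quat(s['orientation']).as_matrix();T[:3,3]=s['position'];M=T@np.array(c['mount'])
        return c,M[:3,3],M[:3,:3]
    o=np.array(c['orientation']); Rm=R.from_quat(o).as_matrix() if o.size==4 else o.reshape(3,3)
    return c,np.array(c['eye']),Rm
def f(c): return 210/np.tan(np.radians(c['fov_y'])/2)
def ray(C,u,v):
    c,e,Rm=C; d=np.array([(u-c['cx'])/f(c),(v-c['cy'])/f(c)]); x=d.copy()
    for _ in range(20): x=d/(1+c['k1']*(x@x))
    return e,Rm@np.array([x[0],x[1],1])
def onz(C,u,v,z):
    e,d=ray(C,u,v); return e+d*(z-e[2])/d[2]
def proj(C,p):
    c,e,Rm=C; q=Rm.T@(np.array(p)-e); x=q[:2]/q[2]; x=x*(1+c['k1']*(x@x)); return x*f(c)+[c['cx'],c['cy']]
E
python3 - <<'E'
from h import *
for n in ['scene','top']:
    cv2.imwrite(f'pics/{n}0.png',bot.get_image(n)); print(n,bot.get_calibration(n))
print(bot.get_calibration('wrist'),bot.grasp_offset,bot.observe())
E
```

```text
pics
scene {'fov_y': 47.205609556035284, 'cx': 282.21259366911676, 'cy': 211.82353399843277, 'k1': -0.13494676105234188, 'eye': array([0.17583797, 0.3809456 , 1.02663715]), 'orientation': array([-0.22629527,  0.90934371, -0.33782921,  0.08806751])}
top {'fov_y': 48.82943953428867, 'cx': 270.36120179870557, 'cy': 214.63159105753763, 'k1': -0.005518471557173509, 'eye': array([ 0.38296668, -0.34992633,  1.27160494]), 'orientation': array([-0.70461528,  0.70541908, -0.05116039,  0.05730482])}
{'fov_y': 59.431944935006356, 'cx': 282.6655762848524, 'cy': 209.8515440860824, 'k1': 0.00844418860331308, 'mount': array([[ 1.27980805e-03, -9.67880114e-01, -2.51408923e-01,
         6.86538495e-02],
       [ 9.99998758e-01,  1.00736518e-03,  1.21235849e-03,
         1.33279442e-03],
       [-9.20157079e-04, -2.51410162e-01,  9.67880201e-01,
        -1.62276279e-01],
       [ 0.00000000e+00,  0.00000000e+00,  0.00000000e+00,
         1.00000000e+00]])} -0.0187 {'time': 0.1, 'joint_positions': array([-1.05138288e+00,  3.85499290e-01,  6.74225404e-03, -4.19683409e-04,
       -1.19400294e+00, -2.58585562e-01]), 'joint_vel': array([-7.76413936e-04, -1.60279937e-03,  1.13573824e-03,  7.71686122e-04,
       -1.07695380e-05,  7.84962880e-04]), 'tau': array([-4.07638636e-04, -3.91688669e+01,  1.87935019e+01,  4.23190668e+00,
        1.34429347e-02, -7.03454907e-05]), 'position': array([ 0.16103553, -0.603333  ,  0.22155149]), 'orientation': array([-1.29967770e-01,  9.91517714e-01,  9.82444822e-04, -1.91896351e-04]), 'contact_force': array([-0.76668   , -0.18311388, -0.93907867]), 'ft_torque': array([-0.00273059, -0.0331731 , -0.04937618]), 'grip_force': 0.0, 'width': 0.08701383089099085}
```

View pics/top0.png

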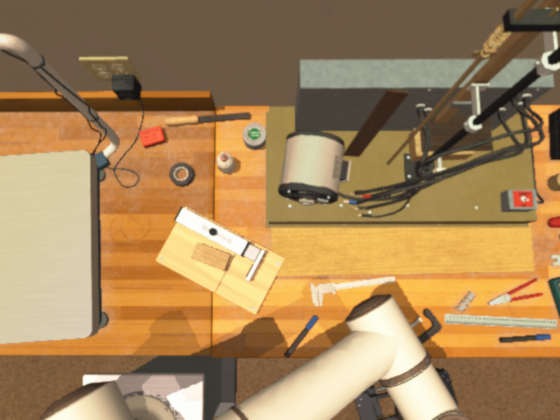

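View pics/scene0.png

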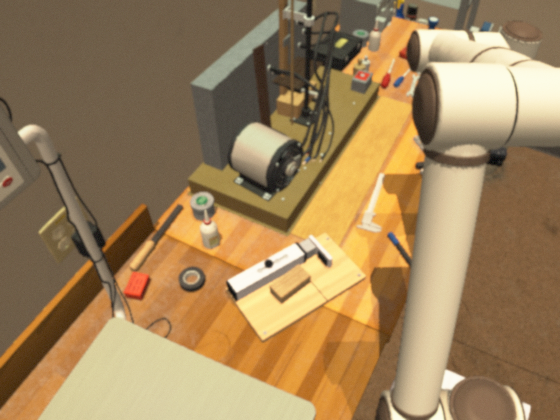

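The top view shows the jig's board around (220,258), the white fence from (180,215) to (262,257), the button at (213,232), the packer at (211,257) and the stop plate at (255,264). The scene view shows the same layout, with the button at (268,264). I'll take a coarse measurement from masks.

```bash
python3 - <<'E'
from h import *
C=cam('top'); im=cv2.imread('pics/top0.png'); hsv=cv2.cvtColor(im,cv2.COLOR_BGR2HSV)
x0,y0,x1,y1=145,195,300,325
roi=np.zeros(im.shape[:2],np.uint8); roi[y0:y1,x0:x1]=255
w=((hsv[...,1]<60)&(hsv[...,2]>150)).astype(np.uint8)*255&roi
dk=((hsv[...,2]<60)).astype(np.uint8)*255&roi
for n,m,z in [('white',w,.058),('dark',dk,.0725)]:
    for c in cv2.findContours(m,0,2)[0]:
        if cv2.contourArea(c)>12:
            r=cv2.minAreaRect(c); b=cv2.boxPoints(r); print(n,cv2.contourArea(c),np.round(r[0],1)); print(np.round([onz(C,*p,z)[:2] for p in b],3).tolist(), onz(C,*r[0],z))
cv2.imwrite('pics/topc.png',cv2.resize(im[y0:y1,x0:x1],None,fx=5,fy=5,interpolation=cv2.INTER_CUBIC))
E
```

```text
white 267.5 [249.2 262.1]
[[0.416, -0.244], [0.495, -0.283], [0.475, -0.324], [0.396, -0.285]] [ 0.44532221 -0.28400979  0.058     ]
white 1098.5 [211.2 230.7]
[[0.556, -0.085], [0.594, -0.104], [0.501, -0.28], [0.463, -0.26]] [ 0.52797336 -0.18295589  0.058     ]
dark 37.0 [291. 197.]
[[0.621, -0.373], [0.621, -0.415], [0.61, -0.415], [0.61, -0.373]] [ 0.61551099 -0.39397744  0.0725    ]
```

View pics/topc.png

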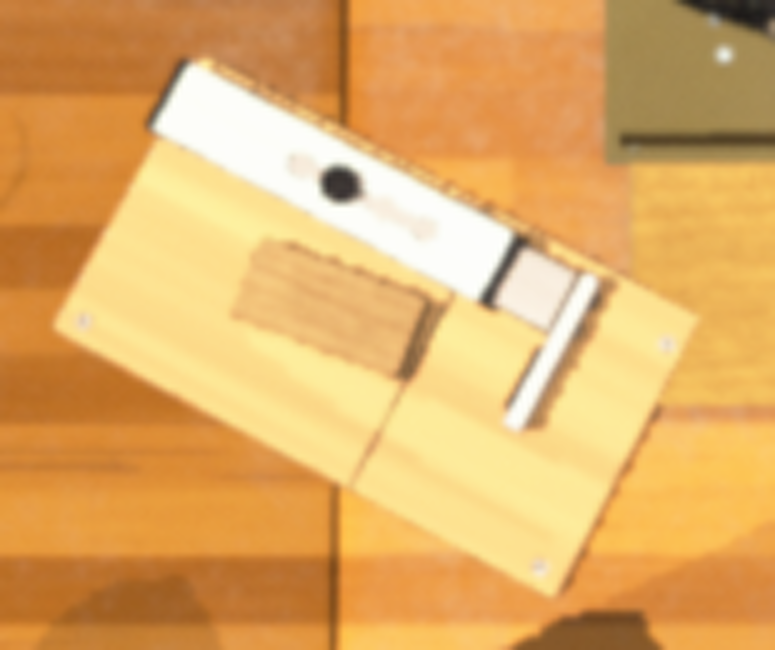

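The crop shows the button at top-view pixel (213,231.6). The packer is slightly in front of the fence, and the stop plate runs from crop (590,285) to (515,425). The fence measures 199 mm, as it should, and the jig yaw is about -28°. Next is the move to a close view.

```bash
cat >> h.py <<'E'
def go(x,y,z,ang):
    """tool shift (cm) and yaw to world x,y,z with tool x axis at world angle ang (deg), tool down"""
    s=bot.observe(); Rm=R.from_quat(s['orientation']).as_matrix()
    d=Rm.T@(np.array([x,y,z])-s['position'])*100
    a=np.degrees(np.arctan2(Rm[1,0],Rm[0,0])); w=(ang-a+180)%360-180
    print('shift cm',np.round(d,2),'yaw',round(-np.radians(w),3),'|now',np.round(s['position'],4),'ang',round(a,2),'F',np.round(s['contact_force'],1),'t',s['time'],'w',round(s['width'],4))
E
python3 - <<'E'
from h import *
C=cam('top'); print('button',onz(C,213,231.6,.0725),'bottle top',onz(C,226,158,.13),'packer',onz(C,145+335/5,195+308/5,.05), 'bottle base', onz(C,226,168,0))
go(.515,-.19,.19,242)
E
```

```text
button [ 0.52399125 -0.18971143  0.0725    ] bottle top [ 0.70586991 -0.22705399  0.13      ] packer [ 0.46026969 -0.18528671  0.05      ] bottle base [ 0.71346216 -0.21347999  0.        ]
shift cm [-44.85  30.81   3.21] yaw -0.821 |now [ 0.161  -0.6033  0.2216] ang -165.06 F [-0.8 -0.2 -0.9] t 0.1 w 0.087
```

Request:
{"name": "move_arm", "arguments": {"steps": [[255,-3.3,2.3,0,0],[255,-6.6,4.6,0,0],[255,-9.9,6.9,0,0],[255,-13.2,9.2,0,0],[255,-16.5,11.5,0,0]], "newtons": 20}}

```text
time: 0.52
position: [0.2915, -0.4485, 0.2221]
orientation: [-0.13, 0.992, 0.0, -0.0]
contact_force: [0.2, -0.1, -0.0]
width: 0.0614
grip_force: 0.0
```

Request:
{"name": "move_arm", "arguments": {"steps": [[255,-3.3,2.3,0,0],[255,-6.6,4.6,0,0],[255,-9.9,6.9,0,0],[255,-13.2,9.2,0,0],[255,-16.5,11.5,0,0]]}}

```text
time: 0.93
position: [0.4214, -0.2946, 0.2224]
orientation: [-0.13, 0.992, 0.0, -0.0]
contact_force: [-0.3, -0.8, -0.6]
width: 0.0281
grip_force: 0.0
```

Request:
{"name": "move_arm", "arguments": {"steps": [[255,-3.0,2.0,0.6,-0.12],[255,-6,4,1.2,-0.24],[255,-9,6,2,-0.36],[255,-11.8,7.8,3.2,-0.48],[255,-11.8,7.8,3.2,-0.6]]}}

```text
time: 1.35
position: [0.5167, -0.1868, 0.1877]
orientation: [-0.422, 0.907, 0.001, -0.001]
contact_force: [-1.1, -0.2, 0.1]
width: 0.0016
grip_force: 0.0
```

Request:
{"name": "move_arm", "arguments": {"steps": [[255,0,0,0,-0.11],[255,0,0,0,-0.22],[255,0,0,0,-0.22],[255,0,0,0,-0.22],[255,0,0,0,-0.22]]}}

```text
time: 1.77
position: [0.5144, -0.1908, 0.1904]
orientation: [-0.513, 0.858, 0.0, -0.0]
contact_force: [-1.0, -0.4, 0.3]
width: 0.0008
grip_force: 0.0
```

```bash
python3 - <<'E'
from h import *
go(.515,-.19,.19,242)
cv2.imwrite('pics/w1.png',bot.get_image('wrist'))
E
```

```text
shift cm [-0.1  -0.02  0.04] yaw -0.004 |now [ 0.5144 -0.1908  0.1904] ang -118.23 F [-1.  -0.4  0.3] t 1.7667 w 0.0008
```

View pics/w1.png

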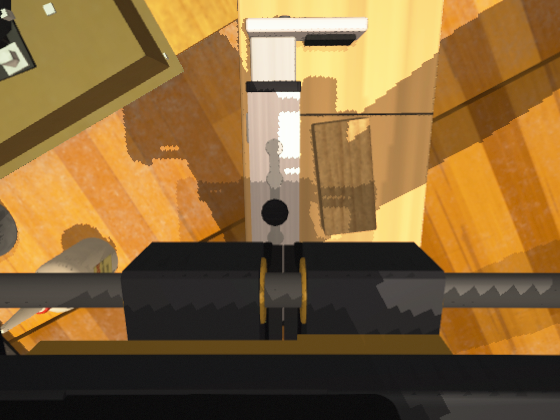

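The wrist view shows the button at (275,212), the fence between columns ~246 and 300 with its end band at row ~86, and the stop plate at rows 18–42. The packer's corners are at about (312,124), (368,118), (377,230) and (327,236), so it sits tilted with a small gap to the fence.

```bash
python3 - <<'E'
from h import *
C=cam('wrist'); im=cv2.imread('pics/w1.png'); g=cv2.cvtColor(im,cv2.COLOR_BGR2GRAY)
m=(g<45).astype(np.uint8)*255; m[235:]=0; m[:,:230]=0; m[:,400:]=0
for c in cv2.findContours(m,0,2)[0]:
    if cv2.contourArea(c)>100:
        r=cv2.minAreaRect(c); print(cv2.contourArea(c),np.round(r[0],1),np.round(r[1],1),np.round(r[2],1),'box',cv2.boundingRect(c))
gb=cv2.GaussianBlur(g,(3,3),0).astype(float)
for row in (110,140,165,180): print(row,np.round(gb[row,238:254]).tolist(),np.round(gb[row,294:308]).tolist())
(bx,by),br=cv2.minEnclosingCircle(max([c for c in cv2.findContours(m,0,2)[0] if 190<cv2.boundingRect(c)[1]<230],key=cv2.contourArea))
b=onz(C,bx,by,.0725); print('button',bx,by,br,b, 'diam',np.linalg.norm(onz(C,bx+br,by,.0725)-onz(C,bx-br,by,.0725)))
P=[onz(C,*p,.05)[:2] for p in [(312,124),(368,118),(377,230),(327,236)]]
print('packer',np.round(P,4).tolist(),[round(float(np.linalg.norm(P[i]-P[(i+1)%4])),4) for i in range(4)],np.mean(P,0))
for n,p,z in [('L86',(246,92),.058),('R86',(300.5,92),.058),('L230',(246,225),.058),('R230',(300.5,225),.058),('plateL',(247,28),.058),('plateR',(366,28),.058)]: print(n,onz(C,*p,z)[:2].round(4))
E
```

```text
492.5 [274.3 212.2] [24.7 25.5] 45.0 box (262, 199, 26, 27)
224.5 [329.5  42. ] [ 6. 49.] 90.0 box (305, 39, 50, 7)
110 [114.0, 117.0, 119.0, 124.0, 133.0, 139.0, 145.0, 148.0, 149.0, 162.0, 183.0, 193.0, 195.0, 197.0, 197.0, 195.0] [206.0, 200.0, 195.0, 199.0, 209.0, 204.0, 176.0, 155.0, 150.0, 148.0, 148.0, 147.0, 147.0, 147.0]
140 [117.0, 116.0, 116.0, 118.0, 124.0, 137.0, 148.0, 151.0, 141.0, 135.0, 152.0, 178.0, 190.0, 191.0, 193.0, 193.0] [253.0, 253.0, 253.0, 253.0, 249.0, 224.0, 182.0, 155.0, 148.0, 147.0, 147.0, 147.0, 147.0, 147.0]
165 [116.0, 116.0, 115.0, 115.0, 118.0, 127.0, 139.0, 149.0, 156.0, 158.0, 162.0, 172.0, 182.0, 186.0, 187.0, 189.0] [186.0, 184.0, 184.0, 187.0, 185.0, 173.0, 159.0, 151.0, 149.0, 148.0, 147.0, 147.0, 146.0, 146.0]
180 [92.0, 84.0, 79.0, 78.0, 80.0, 90.0, 104.0, 114.0, 118.0, 120.0, 120.0, 129.0, 153.0, 175.0, 183.0, 183.0] [182.0, 174.0, 168.0, 174.0, 173.0, 148.0, 124.0, 114.0, 112.0, 112.0, 113.0, 112.0, 111.0, 112.0]
button 274.4130554199219 212.07763671875 13.084248542785645 [ 0.52233289 -0.18693537  0.0725    ] diam 0.02063014465388164
packer [[0.4642, -0.2319], [0.4227, -0.2149], [0.4552, -0.126], [0.4956, -0.1415]] [0.0448, 0.0946, 0.0433, 0.0957] [ 0.45945259 -0.17859424]
L86 [ 0.4984 -0.2773]
R86 [ 0.4617 -0.2577]
L230 [ 0.5507 -0.185 ]
R230 [ 0.5105 -0.1635]
plateL [ 0.4757 -0.3157]
plateR [ 0.3989 -0.2747]
```

```bash
python3 - <<'E'
from h import *
C=cam('wrist'); q=lambda u,v,z=.058:onz(C,u,v,z)[:2]
for (a,b) in [((247.3,110),(250.3,180)),((299.7,110),(299.5,180))]:
    d=q(*b)-q(*a); print('edge ang',np.degrees(np.arctan2(d[1],d[0])))
w=q(299.7,110)-q(247.3,110);print('width',np.linalg.norm(w))
# packer angle
for a,b in [((312,124),(327,236)),((368,118),(377,230))]:
    d=q(*b,.05)-q(*a,.05); print('packer ang',np.degrees(np.arctan2(d[1],d[0])))
th=np.radians(62.); y=np.array([np.cos(th),np.sin(th)]); x=np.array([y[1],-y[0]])
B=q(274.4,212.1,.0725)
for n,p in [('L',q(248.7,140)),('R',q(299.7,140)),('packer',np.array([.4595,-.1786])),('end',q(274,88)),('padface',q(330,46,.036)),('platetop',q(307,28))]: print(n,'x,y rel button',np.round([(p-B)@x,(p-B)@y],4))
go(B[0],B[1],.085,242)
E
```

```text
edge ang 63.011960907915416
edge ang 62.37961990548198
width 0.04048667927689007
packer ang 70.8357903696693
packer ang 69.93579557853006
L x,y rel button [ 0.0201 -0.055 ]
R x,y rel button [-0.0201 -0.0549]
packer x,y rel button [-0.0594 -0.0222]
end x,y rel button [-0.0002 -0.0939]
padface x,y rel button [-0.0445 -0.127 ]
platetop x,y rel button [-0.0247 -0.1356]
shift cm [-0.72 -0.52 10.55] yaw -0.004 |now [ 0.5144 -0.1909  0.1905] ang -118.2 F [ 0.  -0.5  0.3] t 1.8167 w 0.0004
```

Request:
{"name": "move_arm", "arguments": {"steps": [[255,-0.7,-0.5,3,-0.01],[255,-0.7,-0.5,6,-0.01],[255,-0.7,-0.5,9,-0.01],[255,-0.7,-0.5,10.5,-0.01],[255,-0.7,-0.5,10.5,-0.01]]}}

```text
time: 2.23
position: [0.5193, -0.1867, 0.0817]
orientation: [-0.518, 0.856, 0.003, -0.003]
contact_force: [-0.5, 0.4, 0.1]
width: 0.0003
grip_force: 0.0
```

```bash
python3 - <<'E'
from h import *
go(.5223,-.1869,.0655,242.4)
E
```

```text
shift cm [-0.12 -0.29  1.62] yaw -0.001 |now [ 0.5193 -0.1867  0.0817] ang -117.64 F [-0.5  0.4  0.1] t 2.2333 w 0.0003
```

Request:
{"name": "move_arm", "arguments": {"steps": [[255,0,0,0,0],[255,0,0,0.5,0],[255,0,0,1.0,0],[255,0,0,1.4,0],[255,0,0,1.6,0]]}}

```text
time: 2.65
position: [0.5231, -0.187, 0.0702]
orientation: [-0.519, 0.855, -0.001, 0.001]
contact_force: [0.5, 0.2, 3.4]
width: 0.0004
grip_force: 1.4
```

Request:
{"name": "move_arm", "arguments": {"steps": [[255,0,0,0.1,0],[255,0,0,0.2,0],[255,0,0,0.3,0],[255,0,0,0.3,0],[255,0,0,0.3,0]]}}

```text
time: 3.07
position: [0.5231, -0.187, 0.0671]
orientation: [-0.519, 0.855, -0.001, 0.001]
contact_force: [0.8, 0.3, 3.7]
width: 0.0005
grip_force: 2.0
```

```bash
python3 - <<'E'
from h import *
go(.5223,-.1869,.0655,242.4)
E
```

```text
shift cm [0.03 0.08 0.16] yaw 0.002 |now [ 0.5231 -0.187   0.0671] ang -117.48 F [0.8 0.3 3.7] t 3.0667 w 0.0005
```

Request:
{"name": "move_arm", "arguments": {"steps": [[255,0,0,0.1,0],[255,0,0,0.2,0],[255,0,0,0.3,0],[255,0,0,0.3,0],[255,0,0,0.3,0]]}}

```text
time: 3.48
position: [0.5234, -0.1871, 0.0654]
orientation: [-0.519, 0.855, -0.001, 0.001]
contact_force: [-0.5, 1.0, 12.7]
width: 0.0005
grip_force: 6.1
```

Request:
{"name": "move_arm", "arguments": {"steps": [[255,0.1,0,0,0],[255,0.3,0,0,0],[255,0.5,0,0,0],[255,0.7,0,0,0],[255,0.9,0,0,0]]}}

```text
time: 3.9
position: [0.5193, -0.1951, 0.0654]
orientation: [-0.519, 0.855, -0.001, 0.001]
contact_force: [-0.5, 4.0, 12.3]
width: 0.0003
grip_force: 6.1
```

Request:
{"name": "move_arm", "arguments": {"steps": [[255,0.3,0,0,0],[255,0.6,0,0,0],[255,0.9,0,0,0],[255,1.2,0,0,0],[255,1.2,0,0,0]]}}

```text
time: 4.32
position: [0.5134, -0.2061, 0.0654]
orientation: [-0.519, 0.855, -0.001, 0.001]
contact_force: [-0.9, 1.2, 12.4]
width: 0.0004
grip_force: 6.0
```

```bash
python3 - <<'E'
from h import *
go(.5223,-.1869,.0655,242.4)
cv2.imwrite('pics/w2.png',bot.get_image('wrist'))
E
```

```text
shift cm [-2.12  0.1  -0.01] yaw 0.002 |now [ 0.5134 -0.2061  0.0654] ang -117.47 F [-0.9  1.2 12.4] t 4.3167 w 0.0004
```

View pics/w2.png

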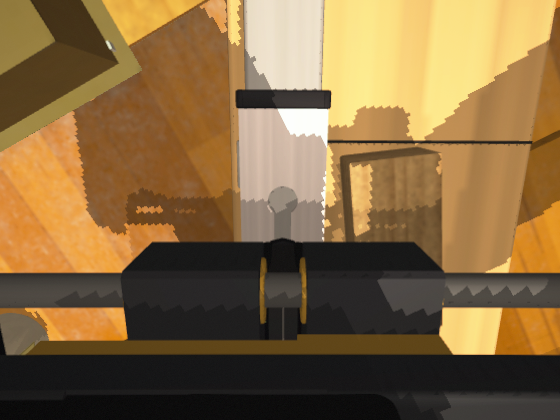

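The hole at (282,201) is the farthest one, and the cap is under the fingers. I've travelled 21.5 mm, so I'll check the remaining distance against that hole.

```bash
python3 - <<'E'
from h import *
C=cam('wrist'); h=onz(C,282,201,.058)[:2]; p=bot.observe()['position'][:2]
th=np.radians(62.4); y=np.array([np.cos(th),np.sin(th)])
print(h,'hole ahead of tcp',(p-h)@y)
E
```

```text
[ 0.4998636  -0.23038734] hole ahead of tcp 0.027776825401609532
```

Request:
{"name": "move_arm", "arguments": {"steps": [[255,0.1,0,0,0],[255,0.2,0,0,0],[255,0.3,0,0,0],[255,0.35,0,0,0],[255,0.35,0,0,0]]}}

```text
time: 4.78
position: [0.512, -0.2089, 0.0654]
orientation: [-0.519, 0.855, -0.001, 0.001]
contact_force: [-0.9, 1.8, 12.8]
width: 0.0008
grip_force: 6.1
```

Request:
{"name": "move_arm", "arguments": {"steps": [[255,0.04,0,-0.2,0],[255,0.04,0,-0.4,0],[255,0.04,0,-0.6,0],[255,0.04,0,-0.8,0],[255,0.04,0,-0.9,0]]}}

```text
time: 5.2
position: [0.5108, -0.209, 0.0725]
orientation: [-0.519, 0.855, 0.0, -0.0]
contact_force: [2.4, 0.8, 2.1]
width: 0.0002
grip_force: 1.0
```

Request:
{"name": "move_arm", "arguments": {"steps": [[255,-1,0,-2,0],[255,-2,0,-4,0],[255,-3,0,-7,0],[255,-4,0,-10,0],[255,-4,0,-10,0]]}}

```text
time: 5.62
position: [0.532, -0.1731, 0.1775]
orientation: [-0.52, 0.854, -0.003, 0.003]
contact_force: [1.2, 0.9, 0.8]
width: 0.0004
grip_force: 0.0
```

```bash
python3 - <<'E'
from h import *
go(.5223,-.1869,.0655,242.4)
cv2.imwrite('pics/w3.png',bot.get_image('wrist'))
E
```

```text
shift cm [ 1.69  0.31 11.2 ] yaw 0.004 |now [ 0.532  -0.1731  0.1775] ang -117.37 F [1.2 0.9 0.8] t 5.6167 w 0.0004
```

View pics/w3.png

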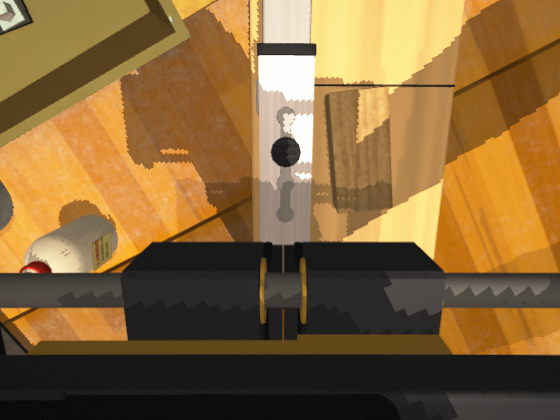

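The button has popped up: contact was still present at z 0.0725, and the cap at (286,152) sits between the hole ahead (286,117) and the slot behind. The packer's corners are at about (327,94), (381,88), (391,208) and (340,212).

```bash
cat >> h.py <<'E'
th=np.radians(62.4); yj=np.array([np.cos(th),np.sin(th)]); xj=np.array([yj[1],-yj[0]])
B0=np.array([.5223,-.1869])-.025*yj   # new button position
F0=B0-.020*xj  # fence face opposite button
def J(p): d=np.array(p)[:2]-F0; return np.round([d@xj*1000,d@yj*1000],1)
def gj(x,y,z):
    w=F0+xj*x/1000+yj*y/1000; print('jig now',J(bot.observe()['position'])); go(w[0],w[1],z,242.4)
E
python3 - <<'E'
from h import *
C=cam('wrist'); im=cv2.imread('pics/w3.png'); g=cv2.cvtColor(im,cv2.COLOR_BGR2GRAY)
m=(g<45).astype(np.uint8)*255; m[175:]=0;m[:130]=0;m[:,:250]=0;m[:,320:]=0
c=max(cv2.findContours(m,0,2)[0],key=cv2.contourArea);(u,v),r=cv2.minEnclosingCircle(c)
print('button',u,v,r,J(onz(C,u,v,.0725)),'hole',J(onz(C,286,117,.058)),'back',J(onz(C,285,214,.058)))
print('packer',[J(onz(C,*p,.05)).tolist() for p in [(327,94),(381,88),(391,208),(340,212)]])
print('edge L R',J(onz(C,258,100,.058)),J(onz(C,313,100,.058)))
gj(-90,15,.12)
E
```

```text
button 285.3163146972656 151.78863525390625 14.272311210632324 [17.8 -0.5] hole [ 17.3 -24.4] back [17.7 49.5]
packer [[-13.1, -41.0], [-52.9, -45.3], [-67.6, 46.3], [-26.8, 49.8]]
edge L R [ 37.8 -36.2] [ -2.2 -36.4]
jig now [20.5 40.9]
shift cm [ 2.57 11.07  5.43] yaw 0.003 |now [ 0.5301 -0.173   0.1747] ang -117.44 F [ 0.5  0.4 -0.5] t 5.6667 w 0.0005
```

Request:
{"name": "move_arm", "arguments": {"steps": [[255,0.6,3,0,0],[255,1.2,6,0,0],[255,2,9,2,0],[255,2.6,11.6,4,0],[255,2.6,11.6,6,0]]}}

```text
time: 6.08
position: [0.4061, -0.1424, 0.11]
orientation: [-0.518, 0.855, 0.003, -0.003]
contact_force: [-0.0, -0.2, -0.0]
width: 0.0005
grip_force: 0.0
```

Request:
{"name": "move_arm", "arguments": {"steps": [[255,0,0,3,0],[255,0,0,6,0],[255,0,0,8,0],[255,0,0,8.3,0],[255,0,0,8.3,0]]}}

```text
time: 6.5
position: [0.4116, -0.1432, 0.0276]
orientation: [-0.518, 0.855, 0.002, -0.003]
contact_force: [-0.5, 0.5, 1.1]
width: 0.0004
grip_force: 0.0
```

```bash
python3 - <<'E'
from h import *
gj(-66,15,.030)
E
```

```text
jig now [-98.3  12.4]
shift cm [-0.25 -3.23 -0.26] yaw 0.001 |now [ 0.4116 -0.1432  0.0276] ang -117.54 F [-0.5  0.5  1.1] t 6.5 w 0.0004
```

Pushing toward the fence in gentle increments.

Request:
{"name": "move_arm", "arguments": {"steps": [[255,0,-0.5,-0.2,0],[255,-0.1,-1,-0.2,0],[255,-0.2,-1.4,-0.2,0],[255,-0.2,-1.7,-0.2,0],[255,-0.2,-2.0,-0.2,0]]}}

```text
time: 6.92
position: [0.434, -0.1506, 0.0323]
orientation: [-0.519, 0.855, -0.0, 0.001]
contact_force: [0.1, -1.0, -0.5]
width: 0.0009
grip_force: 0.0
```

Request:
{"name": "move_arm", "arguments": {"steps": [[255,0,-0.2,0,0],[255,0,-0.4,0,0],[255,0,-0.6,0,0],[255,0,-0.8,0,0],[255,0,-0.9,0,0]]}}

```text
time: 7.33
position: [0.441, -0.1547, 0.0315]
orientation: [-0.519, 0.855, 0.0, -0.0]
contact_force: [-0.6, 0.7, 0.0]
width: 0.0004
grip_force: 0.6
```

```bash
python3 - <<'E'
from h import *
gj(-66,15,.030)
cv2.imwrite('pics/w4.png',bot.get_image('wrist'))
E
```

```text
jig now [-67.   15.9]
shift cm [ 0.09 -0.1   0.15] yaw 0.002 |now [ 0.441  -0.1547  0.0315] ang -117.5 F [-0.6  0.7  0. ] t 7.3333 w 0.0004
```

View pics/w4.png

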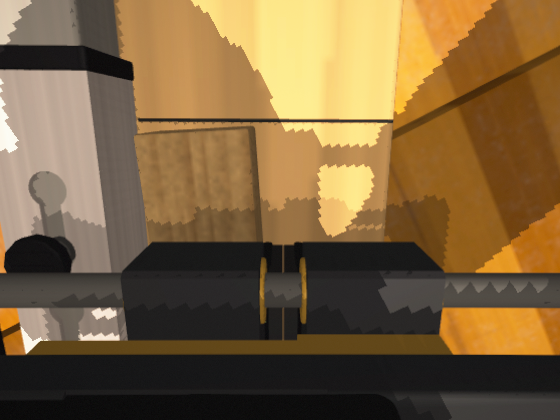

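The packer's end edge runs from (137,135) to (253,127). Its near corner is at the fence and it is still tilted by a few degrees, so I'll keep pushing.

Request:
{"name": "move_arm", "arguments": {"steps": [[255,0,-0.1,0,0],[255,0,-0.2,0,0],[255,0,-0.3,0,0],[255,0,-0.4,0,0],[255,0,-0.5,0,0]]}}

```text
time: 7.8
position: [0.4457, -0.157, 0.0315]
orientation: [-0.519, 0.855, -0.0, 0.0]
contact_force: [-0.0, 0.7, -0.8]
width: 0.0007
grip_force: 0.3
```

Request:
{"name": "move_arm", "arguments": {"steps": [[255,0,-0.1,0,0],[255,0,-0.2,0,0],[255,0,-0.3,0,0],[255,0,-0.4,0,0],[255,0,-0.4,0,0]]}}

```text
time: 8.22
position: [0.4493, -0.1589, 0.0315]
orientation: [-0.519, 0.855, -0.0, 0.0]
contact_force: [-0.6, 0.9, -0.1]
width: 0.0008
grip_force: 0.1
```

Request:
{"name": "move_arm", "arguments": {"steps": [[255,0,-0.1,0,0],[255,0,-0.2,0,0],[255,0,-0.3,0,0],[255,0,-0.3,0,0],[255,0,-0.3,0,0]]}}

```text
time: 8.63
position: [0.452, -0.1603, 0.0316]
orientation: [-0.519, 0.855, -0.0, 0.0]
contact_force: [-0.8, -0.2, -1.1]
width: 0.0004
grip_force: 0.1
```

```bash
python3 - <<'E'
from h import *
gj(-66,15,.030)
cv2.imwrite('pics/w5.png',bot.get_image('wrist'))
E
```

```text
jig now [-54.6  16.1]
shift cm [0.1  1.14 0.16] yaw 0.002 |now [ 0.452  -0.1603  0.0316] ang -117.5 F [-0.8 -0.2 -1.1] t 8.6333 w 0.0004
```

View pics/w5.png

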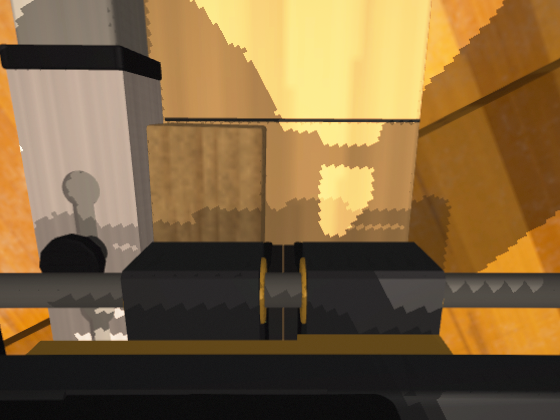

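The packer's end edge is now level (rows 125–126) and its left edge lies against the fence. One more small push will confirm contact by force.

Request:
{"name": "move_arm", "arguments": {"steps": [[255,0,-0.05,0,0],[255,0,-0.1,0,0],[255,0,-0.15,0,0],[255,0,-0.2,0,0],[255,0,-0.2,0,0]]}}

```text
time: 9.1
position: [0.4529, -0.161, 0.0315]
orientation: [-0.519, 0.855, 0.0, -0.0]
contact_force: [-2.4, 1.5, 2.5]
width: 0.0006
grip_force: 1.5
```

Request:
{"name": "move_arm", "arguments": {"steps": [[255,0,1.3,0,0],[255,0,2.6,0,0],[255,-2.2,2.6,0,0],[255,-4.4,2.6,0,0],[255,-6.5,2.6,0,0]]}}

```text
time: 9.52
position: [0.4617, -0.0908, 0.0319]
orientation: [-0.519, 0.855, -0.001, 0.001]
contact_force: [0.8, -0.3, -0.3]
width: 0.0006
grip_force: 0.0
```

Request:
{"name": "move_arm", "arguments": {"steps": [[255,-0.3,0,0,0],[255,-0.3,-2,0,0],[255,-0.3,-4,0,0],[255,-0.3,-5.5,0,0],[255,-0.3,-5.5,0,0]]}}

```text
time: 9.93
position: [0.514, -0.1153, 0.0317]
orientation: [-0.519, 0.855, -0.001, 0.002]
contact_force: [0.8, 0.2, 0.3]
width: 0.0007
grip_force: 0.0
```

```bash
python3 - <<'E'
from h import *
gj(-23,62,.030)
E
```

```text
jig now [-20.5  84.6]
shift cm [2.26 0.25 0.17] yaw 0.002 |now [ 0.514  -0.1153  0.0317] ang -117.51 F [0.8 0.2 0.3] t 9.9333 w 0.0007
```

Request:
{"name": "move_arm", "arguments": {"steps": [[255,0.5,0.15,0,0],[255,1.0,0.25,0,0],[255,1.5,0.25,0,0],[255,1.8,0.25,0,0],[255,2.1,0.25,0,0]]}}

```text
time: 10.35
position: [0.4979, -0.132, 0.0317]
orientation: [-0.519, 0.855, 0.0, -0.0]
contact_force: [-0.0, 0.4, -0.3]
width: 0.0003
grip_force: 0.0
```

Request:
{"name": "move_arm", "arguments": {"steps": [[255,0.3,0,0,0],[255,0.6,0,0,0],[255,0.9,0,0,0],[255,1.2,0,0,0],[255,1.5,0,0,0]]}}

```text
time: 10.77
position: [0.4918, -0.1447, 0.0317]
orientation: [-0.519, 0.855, 0.0, 0.0]
contact_force: [-0.7, 5.3, 1.5]
width: 0.0006
grip_force: 2.0
```

Request:
{"name": "move_arm", "arguments": {"steps": [[255,0.3,0,0,0],[255,0.6,0,0,0],[255,0.9,0,0,0],[255,1.2,0,0,0],[255,1.5,0,0,0]]}}

```text
time: 11.18
position: [0.4848, -0.158, 0.0317]
orientation: [-0.519, 0.855, 0.0, 0.0]
contact_force: [-0.3, 6.6, 2.5]
width: 0.0005
grip_force: 2.4
```

```bash
python3 - <<'E'
from h import *
gj(-23,-22,.030)
cv2.imwrite('pics/w6.png',bot.get_image('wrist'))
E
```

```text
jig now [-26.7  33.2]
shift cm [ 5.52 -0.36  0.16] yaw 0.002 |now [ 0.4848 -0.158   0.0317] ang -117.5 F [-0.3  6.6  2.5] t 11.1833 w 0.0005
```

View pics/w6.png

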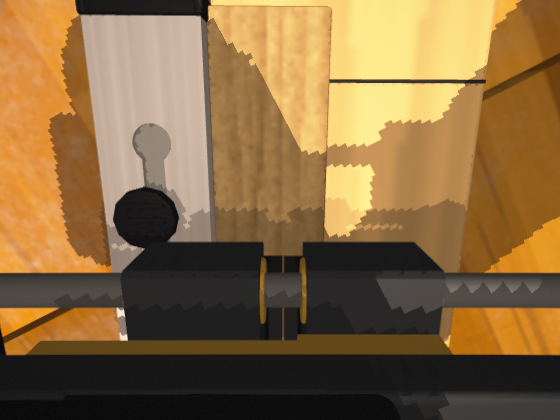

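The packer lies flush along the fence, with its end at row ~7, just past the fence's end. Lateral force shows the path leans slightly into the fence, so I'll ease that while continuing.

Request:
{"name": "move_arm", "arguments": {"steps": [[255,0.2,0.1,0,0],[255,0.5,0.1,0,0],[255,0.8,0.12,0,0],[255,1.1,0.13,0,0],[255,1.4,0.15,0,0]]}}

```text
time: 11.65
position: [0.4771, -0.1704, 0.0316]
orientation: [-0.519, 0.855, -0.0, 0.0]
contact_force: [0.6, 1.8, 1.1]
width: 0.0006
grip_force: 0.8
```

Request:
{"name": "move_arm", "arguments": {"steps": [[255,0.3,0.01,0,0],[255,0.6,0.02,0,0],[255,0.9,0.03,0,0],[255,1.2,0.04,0,0],[255,1.4,0.05,0,0]]}}

```text
time: 12.07
position: [0.47, -0.1825, 0.0316]
orientation: [-0.519, 0.855, -0.0, 0.0]
contact_force: [0.8, 0.8, 0.8]
width: 0.0002
grip_force: 0.9
```

```bash
python3 - <<'E'
from h import *
gj(-23,-22,.030)
im=bot.get_image('wrist'); cv2.imwrite('pics/w7.png',im)
E
```

```text
jig now [-28.4   4.7]
shift cm [ 2.67 -0.53  0.16] yaw 0.002 |now [ 0.47   -0.1825  0.0316] ang -117.51 F [0.8 0.8 0.8] t 12.0667 w 0.0002
```

View pics/w7.png

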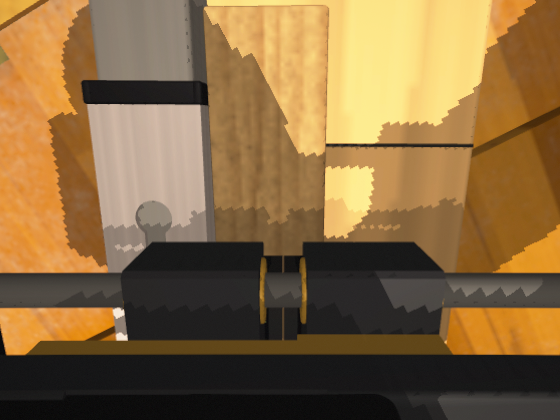

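The packer is still flush, with its end at row ~7, and the force is about 1 N. That was my last picture, so I'll approach slowly by force.

Request:
{"name": "move_arm", "arguments": {"steps": [[255,0.3,0,0,0],[255,0.6,0.01,0,0],[255,0.9,0.02,0,0],[255,1.2,0.03,0,0],[255,1.4,0.03,0,0]]}}

```text
time: 12.53
position: [0.4631, -0.1947, 0.0315]
orientation: [-0.519, 0.855, 0.0, -0.0]
contact_force: [1.1, 1.6, 1.5]
width: 0.0005
grip_force: 0.8
```

Request:
{"name": "move_arm", "arguments": {"steps": [[255,0.1,0,0,0],[255,0.2,0,0,0],[255,0.3,0,0,0],[255,0.4,0,0,0],[255,0.5,0,0,0]]}}

```text
time: 12.95
position: [0.461, -0.1989, 0.0315]
orientation: [-0.519, 0.855, 0.0, -0.0]
contact_force: [1.2, 2.0, 1.1]
width: 0.0008
grip_force: 0.8
```

```bash
python3 - <<'E'
from h import *
gj(-23,-22,.030)
# distance packer end -> pad in top view: find white plate
C=cam('top'); im=bot.get_image('top'); cv2.imwrite('pics/t8.png',im); hsv=cv2.cvtColor(im,cv2.COLOR_BGR2HSV)
w=((hsv[...,1]<60)&(hsv[...,2]>150)).astype(np.uint8)*255; w[:,:225]=0;w[:,300:]=0;w[:240]=0;w[325:]=0
for c in cv2.findContours(w,0,2)[0]:
    if cv2.contourArea(c)>20: print(cv2.contourArea(c),[J(onz(C,*p,.058)).tolist() for p in cv2.boxPoints(cv2.minAreaRect(c))])
E
```

```text
jig now [-28.7 -14.1]
shift cm [ 0.8  -0.57  0.15] yaw 0.002 |now [ 0.461  -0.1989  0.0315] ang -117.5 F [1.2 2.  1.1] t 12.95 w 0.0008
357.0 [[-48.8, -77.3], [40.8, -75.1], [42.0, -143.3], [-47.2, -144.8]]
118.5 [[3.8, -39.5], [40.1, -38.5], [40.6, -65.7], [4.3, -66.6]]
```

Request:
{"name": "move_arm", "arguments": {"steps": [[255,0.1,0,0,0],[255,0.2,0,0,0],[255,0.3,0,0,0],[255,0.4,0,0,0],[255,0.5,0,0,0]]}}

```text
time: 13.42
position: [0.4587, -0.2034, 0.0315]
orientation: [-0.519, 0.855, 0.0, -0.0]
contact_force: [0.9, 1.1, 0.3]
width: 0.0008
grip_force: 0.7
```

Request:
{"name": "move_arm", "arguments": {"steps": [[255,0.06,0,0,0],[255,0.12,0,0,0],[255,0.18,0,0,0],[255,0.24,0,0,0],[255,0.3,0,0,0]]}}

```text
time: 13.83
position: [0.4573, -0.206, 0.0315]
orientation: [-0.519, 0.855, 0.0, -0.0]
contact_force: [0.1, 1.2, 0.8]
width: 0.0006
grip_force: 0.7
```

Request:
{"name": "move_arm", "arguments": {"steps": [[255,0.04,0,0,0],[255,0.08,0,0,0],[255,0.12,0,0,0],[255,0.16,0,0,0],[255,0.2,0,0,0]]}}

```text
time: 14.25
position: [0.4565, -0.2077, 0.0315]
orientation: [-0.519, 0.855, -0.0, 0.0]
contact_force: [1.3, 2.4, 0.4]
width: 0.0004
grip_force: 1.3
```

Request:
{"name": "move_arm", "arguments": {"steps": [[255,0.04,0,0,0],[255,0.08,0,0,0],[255,0.12,0,0,0],[255,0.16,0,0,0],[255,0.2,0,0,0]]}}

```text
time: 14.67
position: [0.4563, -0.2093, 0.0316]
orientation: [-0.519, 0.855, -0.0, 0.001]
contact_force: [3.0, 5.2, -0.3]
width: 0.0005
grip_force: 3.1
```

Contact: about 6 N along the fence. Now back off and lift clear.

Request:
{"name": "move_arm", "arguments": {"steps": [[255,-0.3,0,0,0],[255,-1.0,0,0,0],[255,-2.5,0,-0.5,0],[255,-4,0,-3,0],[255,-4,0,-7,0]]}}

```text
time: 15.08
position: [0.4716, -0.1724, 0.0989]
orientation: [-0.519, 0.855, 0.003, -0.004]
contact_force: [1.0, 0.4, 0.7]
width: 0.0004
grip_force: 0.0
```

Request:
{"name": "move_arm", "arguments": {"steps": [[255,0,0,-4,0],[255,0,0,-8,0],[255,0,0,-8,0],[255,0,0,-8,0],[255,0,0,-8,0]]}}

```text
time: 15.5
position: [0.473, -0.1738, 0.181]
orientation: [-0.519, 0.855, 0.001, -0.001]
contact_force: [-0.4, 0.2, -0.8]
width: 0.0001
grip_force: 0.0
```

```bash
python3 - <<'E'
from h import *
go(.45,-.2,.03,242.4)
C=cam('wrist'); im=bot.get_image('wrist'); cv2.imwrite('pics/w9.png',im); g=cv2.GaussianBlur(cv2.cvtColor(im,cv2.COLOR_BGR2GRAY),(3,3),0).astype(float)
lab=cv2.cvtColor(im,cv2.COLOR_BGR2LAB).astype(float)
P=lambda x,y,z:proj(C,np.r_[F0+xj*x/1000+yj*y/1000,z])
for x in (-10,-22,-35):  # end-contact profile along y at z .05
    print('x',x,[ (y,)+tuple(int(t) for t in im[tuple(np.round(P(x,y,.05)).astype(int)[::-1])]) for y in range(-142,-106,2) if 0<=P(x,y,.05)[1]<235])
for y in (-105,-80,-55): # front edge & fence gap profile
    print('y',y,[(x,)+tuple(int(t) for t in im[tuple(np.round(P(x,y,.05)).astype(int)[::-1])]) for x in list(range(-54,-38,2))+list(range(-10,8,2)) if 0<=P(x,y,.05)[1]<235])
E
```

```text
shift cm [ 3.38  0.81 15.1 ] yaw 0.001 |now [ 0.473  -0.1738  0.181 ] ang -117.52 F [-0.4  0.2 -0.8] t 15.5 w 0.0001
x -10 [(-132, 48, 56, 59), (-130, 58, 90, 118), (-128, 109, 192, 240), (-126, 116, 198, 245), (-124, 115, 198, 244), (-122, 109, 189, 239), (-120, 111, 192, 242), (-118, 112, 196, 243), (-116, 109, 188, 239), (-114, 111, 194, 242), (-112, 111, 195, 242), (-110, 118, 203, 248), (-108, 110, 191, 241)]
x -22 [(-132, 50, 56, 61), (-130, 57, 86, 115), (-128, 104, 183, 237), (-126, 103, 183, 238), (-124, 100, 179, 235), (-122, 98, 175, 233), (-120, 93, 165, 226), (-118, 98, 174, 231), (-116, 103, 184, 238), (-114, 101, 180, 238), (-112, 93, 170, 229), (-110, 94, 170, 229), (-108, 103, 185, 239)]
x -35 [(-132, 49, 54, 58), (-130, 62, 95, 126), (-128, 116, 203, 247), (-126, 114, 196, 243), (-124, 118, 202, 246), (-122, 115, 201, 245), (-120, 111, 191, 242), (-118, 111, 192, 243), (-116, 105, 185, 238), (-114, 117, 201, 246), (-112, 116, 205, 248), (-110, 117, 203, 247), (-108, 112, 197, 244)]
y -105 [(-54, 142, 235, 254), (-52, 136, 227, 254), (-50, 137, 227, 254), (-48, 137, 
[... 295 characters left out ...]
 148, 200), (-52, 87, 147, 197), (-50, 108, 185, 236), (-48, 139, 231, 254), (-46, 117, 199, 245), (-44, 119, 208, 249), (-42, 130, 221, 252), (-40, 129, 218, 250), (-10, 113, 197, 245), (-8, 112, 194, 242), (-6, 81, 133, 174), (-4, 80, 131, 172), (-2, 75, 121, 162), (0, 70, 80, 87), (2, 71, 80, 87), (4, 121, 137, 150), (6, 148, 165, 178)]
y -55 [(-54, 86, 144, 195), (-52, 85, 143, 191), (-50, 84, 142, 193), (-48, 85, 143, 192), (-46, 93, 160, 218), (-44, 114, 200, 245), (-42, 127, 218, 251), (-40, 136, 226, 253), (-10, 73, 124, 166), (-8, 77, 129, 173), (-6, 80, 131, 173), (-4, 83, 135, 178), (-2, 75, 123, 160), (0, 107, 118, 134), (2, 192, 211, 230), (4, 186, 206, 227), (6, 188, 208, 228)]
```

The packer's end meets the black pad at y -130 across its whole width. Its sides are straight, and one lies against the fence.

```bash
python3 -c "
from station import bot; print(bot.close_job())"
```

```text
the job is handed in; nothing more can be done
None
```

The job is handed in: the stop tube is one hole longer with the button popped up there, and the packer lies flat along the fence with its end resting against the stop, approached gently and finishing at about 6 N.

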